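# Tuck the flashing under the lapped shingle and hold it down

## Robot

A 6-joint arm with a two-finger parallel gripper is mounted at the origin on the work surface. World frame = base frame: x ahead of the robot, y to its left, z up, the work surface at z = 0. Lengths are in m, angles in degrees, forces in N, time in s.
With the tool pointing down it reaches from about 0.25 to 0.725 m from the base axis. Payload 9.7 kg.
Tool frame: the origin (TCP) lies between the finger pads; the fingertips stand 22 mm ahead of it and the grasp point (between the pads) lies 3 mm ahead of it; z points along the fingers, y is the line along which they close (so a half turn about z gives the same grasp; the last joint's range is limited). The gripper opens to 85 mm and grips with 20 to 120 N. Pads are 22 mm wide; open, the fingers measure 114 mm over their backs; the gripper's body (76 mm by 85 mm) begins 54 mm behind the grasp point. The pads swing forward as they close: fully open they stand 13 mm farther back than shut.
Start: joints at [76.662, 4.979, 10.078, 95.1, 0, 90], TCP at [0.127, 0.535, 0.253] pointing down, gripper open.
Joint ranges: [-179.16, 179.16], [-48.56, 103.87], [-65.8, 70.77], [-126.05, 130.52], [-82.76, 87.17], [-180, 180]. Speed limits (degrees/s): [127.2, 127.2, 147.25, 180, 180, 180].

## Interface

Orientations are given as [roll, pitch, yaw] about the fixed x, y, z axes, in that order (R = Rz(yaw) Ry(pitch) Rx(roll)).
In Python, from workcell import bot, viewer, finder gives the robot as it stands.
- The arm moves only by the tool move_arm, never from a script. Its arguments are lists of equal length, an entry for each row: "offset": the shift along the tool's x, y, z in cm, a list of three; "twist": the turn, a rotation vector about the tool's x, y, z in rad, a list of three; "grip": the opening, from 0 (shut) to 1 (fully open). In form: {"offset": [[x, y, z], ...], "twist": [[ax, ay, az], ...], "grip": [grip, ...]}. A call has 1 to 5 rows; each row shifts and turns the commanded pose from where the row before left it, along the tool's axes as they then stand; what a row does not reach is not made up. A row lasts 1/10 s, in which the tool goes at most 50 mm and 8.59 degrees, less where a joint would pass 70% of its speed; a pose out of reach is approached as far as the arm can. A call is refused whole if a number of a shift passes 5 or a number of a turn 0.15, either way. A call with a gripper value outside its range is refused whole. The fingers move at their own pace and stop on an object; "force" is the grip in N (left out, the last holds). Time passes only in rows, so rows that do not move let the fingers close. It gives the time, the measured TCP pose, the force, the opening and the grip force at its end, in the units of the state.
- bot.get_obs(): the state, without advancing time (a new reading comes with each control period).
- viewer.camera(name): name is "scene" or "top"; returns a dict with "color" (400x640x3 uint8, red, green, blue), "depth" (400x640 float32, m along the optical axis (not along the pixel's ray), 0 where there is no reading), "vfov" (degrees; the focal length in pixels is half the picture's height over the tangent of half this angle, whatever the lens; pixels are square), "cx", "cy" (the principal point, pixels), "position" and "attitude" of the camera in the world. Camera axes: x right, y down, z forward; pixel columns grow to the right and rows downward; lengths in m; the calibration is good to about 2 mm. A picture is of the moment at which its call begins.
- bot.job_done(): hands the job in; it is judged then, once.
Trained networks look in a picture, given as the dict that the camera call returned (one of the last four; its "shot" number tells which), for a name from the list of things; names that differ only in an ending like _2 or _b are one class to them, and where a whole thing is asked for, a point or a joint stands for the part that bears it (a point fixed in the world has none). Each returns a list of dicts, best first, with "p" (0 to 1); they miss things now and then, are a little off and sometimes report something else, mostly with a low value. They report only what shows in the picture. A call takes as long as a camera call. They do not tell look-alikes from the thing itself.
- finder.boxes_of(picture, thing): "position" ([column, row] in pixels, amid what is visible of it).
- finder.pinpoint(picture, thing): "position" ([column, row] in pixels: a listed point, or the origin of a listed thing).
The state is a dict: "time": time; "q": joint angles; "qd": joint speeds; "joint_efforts": joint torques, N m; "ee_pos": TCP position; "tcp_rot": TCP orientation; "wrist_force": force on the tool from outside, world axes, zero at the start; "torque": the same for the moment, N m; "opening": finger opening in m; "grasp_force": force on a finger pad.
Only numpy, scipy, OpenCV 4.12 (cv2) and the standard library are available. Lean on these libraries where they do the work, as an engineer would, in place of code of your own. Each camera call takes 0.05 s, during which the arm holds its last target. There are 200 camera calls.

## Task

Pick up the grey L-shaped metal flashing and slide the front edge of its flat leg under the butt of the reddish lapped shingle on the nest-box roof panel, square to the shingle and centred on it, until at least 30 mm (aim for about 45) is covered, without lifting the shingle. Then press the flashing flat on the roof board with moderate force (about 10 N) and finish while still holding it pressed down there; do not let go of it. Leave the jar, the sander and the hammer where they are.

Things in the scene. Friction and masses are not known exactly. Their poses are not given: they have to be found in the camera images.
- flashing_grip (a point): Grey aluminium L-shaped flashing, loose, 0.14-0.28 kg: flat leg 110 (x) x 130 (y) x 4 mm thick; along its -x edge an upstand 8 mm thick (x), 130 long (y), 45 high from the underside. This point: centre of the upstand, 22.5 mm above the underside. x points along the flat leg to its free front edge, z up. Grip across the 8 mm, from above, tips clear of the leg.
- flashing_edge (a point): Middle of the flashing's free front edge, at its underside: 106 mm along x from flashing_grip and 22.5 mm lower. Same axes as flashing_grip. This edge goes under the shingle.
- roof: Fixed roof panel: pale wood board 300 (x) x 220 (y) x 18 mm lying level on two blocks, its top face 40 mm above the bench. Origin: centre of the panel at bench height. x points in the direction in which the flashing is pushed under the shingle; the board lies bare from its -x edge (x = -150 mm) to the shingle's butt (x = -20 mm).
- lap (a point): Point on the board's top face below the middle of the shingle's butt (free -x edge); axes as the roof's. The shingle is a reddish plate 120 (x) x 190 (y) x 8 mm from here in +x; its underside is 10 mm above the board, its top 18. A batten under it stops what goes over 80 mm past this point. Fixed shingles behind it reach 30 mm above the board.
- shingle (a joint): Lift angle of the shingle (rad) about its nailed far edge, 120 mm beyond the butt: 0 = lying down, as at the start; grows when the butt is lifted (0.05 rad = 6 mm). Lightly sprung and easily lifted, about 1 N at the butt.
- jar: Bystander: closed amber jar, 72 mm diameter, 95 mm high, standing on the bench; origin at the centre of its foot. It stands on the side of the roof panel where the flashing is not.
- sander: Bystander: blue power sander, 90 (x) x 190 (y) x 95 mm high; origin at the centre of its foot.
- hammer: Bystander: hammer about 300 mm long lying on the bench far out on the right.
There are look-alikes about, which are no part of the job. Of the things that look like the part that bears flashing_grip, the middle-sized one is meant.

How it is judged (in metres and radians):
On the way, in this order (a step that is already met when the one before it is completed fails the run):
1. the flashing is lifted off the bench in the fingers (height (world z) of flashing_grip above 0.055 m and contact force between the fingers and flashing above 1 N), for 0.1 s.
2. at least 30 mm of the flashing is under the shingle, low on the roof board, square and centred (x of flashing_edge in the frame of lap above 0.03 m and z of flashing_edge in the frame of lap below 0.005 m and y of flashing_edge in the frame of lap between -0.02 and 0.02 m and angle between the x axis of flashing_edge and the x axis of lap, either way round below 0.09 rad), for 0.2 s.
At the end, for the whole second after the job is handed in: Front edge 30 mm or more past the butt, within 5 mm of the board, 20 mm of the middle, 0.09 rad of square; flashing flat (tilt under 0.035 rad, upstand centre under 28 mm above board), at rest, pressed on the roof with over 4 N, fingers on it with over 3 N; shingle under 0.03 rad (all of step 2 and angle between flashing_edge's own z axis and vertical below 0.035 rad and z of flashing_grip in the frame of lap below 0.028 m and value of joint shingle below 0.03 rad and contact force between flashing and roof above 4 N and contact force between the fingers and flashing above 3 N and linear speed of flashing below 0.02 m/s); the arm keeps its last pose, push and grip.
It fails at once if the shingle is lifted by more than 0.06 rad (7 mm at the butt) (value of joint shingle above 0.06 rad).
It fails at once if the flashing is crushed onto the roof panel with more than 60 N (contact force between flashing and roof above 60 N).
It fails at once if the jar, sander or hammer is moved by more than 30 mm (distance of any of jar, sander, hammer from where it was at the start of the episode above 0.03 m).
It also fails if it takes over 48 s, if anything falls off the work surface, if the arm or the gripper's body presses on something with over 40 N, if the wrist force passes 120 N, or if a joint passes its speed limit or range.

## Working session

There is one attempt and no reset: what is moved stays moved. The work goes in short steps, Python scripts to look and compute and a tool call to move; the robot and the scene stay as the last step left them, time stands still between calls to the robot, and variables do not carry over. Pictures are saved under pics/ and viewed, at most 10 in all, crops included, and the job is handed in when it is done.

Besides the shell and the picture viewer there is one more tool, called after ">>>" by a JSON object that holds its "method" and its "body". move_arm: Moves the arm, as the interface text tells. Its arguments: {"type":"object","properties":{"offset":{"type":"array","items":{"type":"array","items":{"type":"number"}}},"twist":{"type":"array","items":{"type":"array","items":{"type":"number"}}},"grip":{"type":"array","items":{"type":"number"}},"force":{"type":"number"}},"required":["offset","twist","grip"]}

```bash
mkdir -p pics
cat > h.py <<'E'
import numpy as np, cv2
from workcell import bot, viewer, finder
from scipy.spatial.transform import Rotation as R
def cam(n):
    return viewer.camera(n)
def pose(p):
    a=np.array(p["attitude"],float)
    return a
def Rm(p):
    a=np.array(p["attitude"],float)
    if a.shape==(3,3): return a
    return R.from_euler('xyz',a,degrees=True).as_matrix()
def world(p,u,v,d=None,z=None):
    f=200/np.tan(np.radians(p["vfov"])/2)
    r=Rm(p)@np.array([(u-p["cx"])/f,(v-p["cy"])/f,1.])
    c=np.array(p["position"])
    if z is not None: return c+r*(z-c[2])/r[2]
    if d is None: d=p["depth"][int(round(v)),int(round(u))]
    return c+r*d
def cloud(p):
    f=200/np.tan(np.radians(p["vfov"])/2)
    v,u=np.mgrid[0:400,0:640]
    d=p["depth"]
    P=np.stack([(u-p["cx"])/f*d,(v-p["cy"])/f*d,d],-1)@Rm(p).T+np.array(p["position"])
    P[d==0]=np.nan
    return P
E
python3 - <<'E'
from h import *
print(bot.get_obs())
for n in ("scene","top"):
    p=cam(n); cv2.imwrite(f"pics/{n}0.png",p["color"][...,::-1])
    print(n,{k:p[k] for k in p if k not in("color","depth")})
    P=cloud(p); np.save(f"{n}0.npy",P)
    for t in ("flashing_grip","flashing_edge","roof","lap","jar","sander","hammer"):
        for q in finder.pinpoint(p,t)[:4]:
            u,v=q["position"]
            try: w=world(p,u,v).round(3)
            except Exception as e: w=e
            print(t,round(q["p"],2),np.round([u,v]),w)
E
```

```text
{'time': 0.0, 'q': array([7.66617584e+01, 5.00992430e+00, 1.00334973e+01, 9.50999945e+01,
       9.01525870e-04, 9.00000539e+01]), 'qd': array([ 0.10030194, -0.00176707,  0.01353581,  0.02319943,  0.01083339,
        0.05987123]), 'joint_efforts': array([-3.98313796e-04, -5.20394933e+01,  4.64798677e+01,  1.65694073e-02,
       -4.92892366e-05,  4.68901419e-06]), 'ee_pos': array([0.12683196, 0.53495985, 0.25258577]), 'tcp_rot': array([-1.79923578e+02, -9.01453172e-04,  1.66661703e+02]), 'wrist_force': array([ 0.90706461,  1.55629812, -0.8907715 ]), 'torque': array([-0.00540637,  0.00186751,  0.0217693 ]), 'grasp_force': 0.0, 'opening': 0.08574472945716552}
scene {'vfov': 43.85118904412676, 'cx': 319.5972933676766, 'cy': 197.9175646642318, 'position': array([ 1.36145331, -0.64937918,  1.11809774]), 'attitude': array([-136.35950862,    0.67418655,   54.6403938 ]), 'shot': 1}
flashing_grip 0.97 [307. 264.] [ 0.696 -0.235  0.042]
flashing_grip 0.95 [241. 234.] [ 0.48  -0.317  0.016]
flashing_grip 0.84 [181. 219.] [ 0.316 -0.432  0.005]
flashing_edge 0.98 [210. 218.] [ 0.36  -0.358  0.004
[... 485 characters left out ...]
array([-175.98226584,    1.09961807,  -88.60336205]), 'shot': 2}
flashing_grip 0.9 [450. 270.] [ 0.338 -0.431  0.034]
flashing_grip 0.82 [408. 216.] [ 0.48  -0.315  0.047]
flashing_grip 0.64 [380. 137.] [ 0.689 -0.233  0.07 ]
flashing_edge 0.89 [411. 180.] [ 0.583 -0.33   0.005]
flashing_edge 0.87 [408.  95.] [ 0.824 -0.322  0.002]
flashing_edge 0.81 [420. 259.] [ 0.364 -0.358  0.002]
flashing_edge 0.75 [410. 219.] [ 0.472 -0.331 -0.001]
roof 0.61 [284. 159.] [0.625 0.022 0.058]
lap 0.68 [278. 166.] [0.609 0.038 0.041]
jar 0.56 [172. 201.] [0.504 0.312 0.082]
jar 0.27 [471. 164.] [ 0.628 -0.489  0.025]
sander 0.73 [192. 121.] [0.721 0.271 0.068]
hammer 0.65 [469. 163.] [ 0.63  -0.486  0.024]
```

View pics/scene0.png

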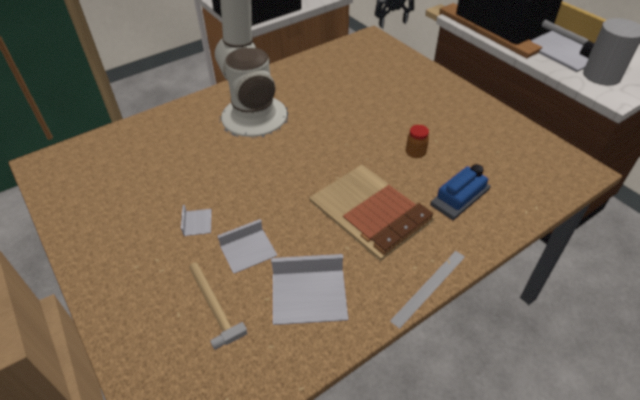

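View pics/top0.png

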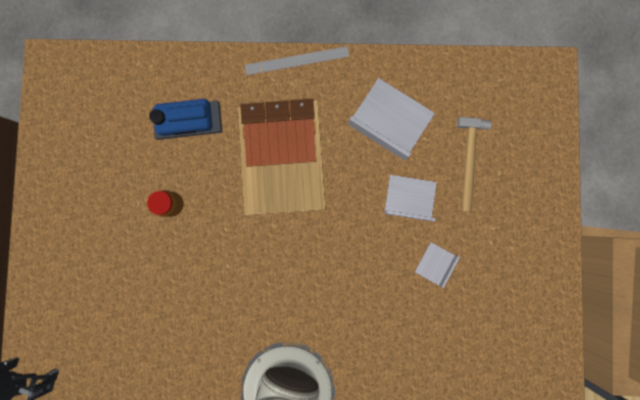

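The scene shows three grey L-flashings: large at (310,290), middle at (247,245) and small at (196,221). The roof is at (370,208), with the shingle's butt facing the robot. In the top view, the middle one is at (411,198) with its upstand towards the robot, and the roof is at (282,157) with its butt at row ~166. Next I fit precise poses.

Run:
```python
from h import *
Ps={n:np.load(f"{n}0.npy") for n in("top","scene")}
for n in Ps:
    P=Ps[n]; im=cv2.imread(f"pics/{n}0.png").astype(int)
    hsv=cv2.cvtColor(im.astype(np.uint8),cv2.COLOR_BGR2HSV)
    b=im[...,0];r=im[...,2]
    def rect(m,name,k=3):
        m=cv2.morphologyEx(m.astype(np.uint8),cv2.MORPH_OPEN,np.ones((k,k)))
        c,l,s,_=cv2.connectedComponentsWithStats(m); i=1+np.argmax(s[1:,4]); m=l==i
        q=P[m]; q=q[~np.isnan(q[:,0])]
        rc=cv2.minAreaRect((q[:,:2]*1000).astype(np.float32))
        print(n,name,len(q),np.round(rc[0],1),np.round(rc[1],1),round(rc[2],2),"z med",np.round(np.percentile(q[:,2],[5,50,95]),4)); return q
    X,Y,Z=P[...,0],P[...,1],P[...,2]
    grey=(hsv[...,1]<60)&(hsv[...,2]>60)
    fl=grey&(X>.42)&(X<.64)&(Y<-.24)&(Y>-.42)
    rect(fl,"flash all",1); rect(fl&(Z<.012),"leg"); q=rect(fl&(Z>.02),"upstand",1)
    roi=(X>.4)&(X<.85)&(Y>-.15)&(Y<.17)
    rect(roi&(Z>.03)&(Z<.09),"roof whole")
    red=roi&((r-im[...,1])>45)&(Z>.03)&(hsv[...,2]>110)
    rect(red,"shingle")
    pale=roi&(hsv[...,2]>110)&~red&(Z>.03)&(Z<.048)&(X<.66)
    rect(pale,"bare board")
```

```text
top flash all 1888 [ 532.4 -333. ] [139.8 112.1] 83.01 z med [0.0015 0.0055 0.0456]
top leg 1681 [ 538.2 -330. ] [132.4 101.1] 82.41 z med [0.0014 0.0053 0.009 ]
top upstand 165 [ 482.5 -320.5] [127.2   8.2] 82.22 z med [0.0326 0.0458 0.0502]
top roof whole 8902 [633.6  32.1] [301.2 220.5] 5.48 z med [0.038  0.054  0.0693]
top shingle 2975 [671.  36.] [117.  195.5] 5.79 z med [0.055  0.0585 0.062 ]
top bare board 4028 [576.3  26.6] [186.  220.3] 5.46 z med [0.0371 0.0408 0.0443]
scene flash all 1951 [ 536.2 -325.7] [134.8 198.6] 81.41 z med [0.0018 0.0066 0.0451]
scene leg 1453 [ 536.2 -325.7] [134.8 110.3] 81.41 z med [0.0015 0.0056 0.0098]
scene upstand 378 [ 482.6 -319.8] [129.5  15.5] 81.96 z med [0.0216 0.0377 0.0488]
scene roof whole 5994 [632.1  34. ] [306.7 227. ] 5.06 z med [0.0381 0.0565 0.0706]
scene shingle 1819 [672.6  37.6] [117.2 192.6] 5.42 z med [0.0561 0.0599 0.064 ]
scene bare board 2175 [560.8  27.8] [169.3 228.8] 7.99 z med [0.0377 0.042  0.0457]
```

```bash
cat >> h.py <<'E'
def plan(pos,yaw,n,dec=2,frm=None):
    """rows for straight move from measured (or given) pose to tool-down pose"""
    if frm is None:
        o=bot.get_obs(); p=np.array(o["ee_pos"]); r=R.from_euler('xyz',o["tcp_rot"],degrees=True)
    else: p=np.array(frm[0]); r=R.from_euler('xyz',[180,0,frm[1]],degrees=True)
    g=R.from_euler('xyz',[180,0,yaw],degrees=True)
    tw=(r.inv()*g).as_rotvec()/n; d=(np.array(pos)-p)/n
    for i in range(n):
        print((r.inv().apply(d)*100).round(dec).tolist(),tw.round(4).tolist()); r=r*R.from_rotvec(tw)
E
python3 -c "
from h import *
plan([.4825,-.320,.14],82.2,20)"
```

```text
[-2.72, -3.75, 0.57] [0.0, -0.0, 0.0737]
[-2.99, -3.54, 0.57] [0.0, -0.0, 0.0737]
[-3.24, -3.31, 0.57] [0.0, -0.0, 0.0737]
[-3.47, -3.06, 0.57] [0.0, -0.0, 0.0737]
[-3.69, -2.8, 0.57] [0.0, -0.0, 0.0737]
[-3.89, -2.52, 0.57] [0.0, -0.0, 0.0737]
[-4.06, -2.23, 0.57] [0.0, -0.0, 0.0737]
[-4.21, -1.92, 0.57] [0.0, -0.0, 0.0737]
[-4.34, -1.61, 0.57] [0.0, -0.0, 0.0737]
[-4.45, -1.28, 0.57] [0.0, -0.0, 0.0737]
[-4.53, -0.95, 0.57] [0.0, -0.0, 0.0737]
[-4.59, -0.61, 0.57] [0.0, -0.0, 0.0737]
[-4.62, -0.28, 0.57] [0.0, -0.0, 0.0737]
[-4.63, 0.07, 0.57] [0.0, -0.0, 0.0737]
[-4.61, 0.41, 0.57] [0.0, -0.0, 0.0737]
[-4.57, 0.75, 0.57] [0.0, -0.0, 0.0737]
[-4.5, 1.08, 0.57] [0.0, -0.0, 0.0737]
[-4.41, 1.41, 0.57] [0.0, -0.0, 0.0737]
[-4.3, 1.73, 0.57] [0.0, -0.0, 0.0737]
[-4.16, 2.04, 0.57] [0.0, -0.0, 0.0737]
```

>>> {"method": "move_arm", "body": {"offset": [[-2.7,-3.75,0.5],[-3.0,-3.5,0.5],[-3.2,-3.3,0.5],[-3.5,-3.0,0.5],[-3.7,-2.8,0.5]], "twist": [[0,0,0.074],[0,0,0.074],[0,0,0.074],[0,0,0.074],[0,0,0.074]], "grip": [1,1,1,1,1]}}

```text
time: 1.3
ee_pos: [0.2163, 0.3207, 0.2281]
tcp_rot: [180.0, 0.0, 145.3]
wrist_force: [0.6, 0.1, -0.1]
opening: 0.0851
grasp_force: 0.0
```

>>> {"method": "move_arm", "body": {"offset": [[-3.9,-2.5,0.5],[-4.1,-2.2,0.5],[-4.2,-1.9,0.5],[-4.3,-1.6,0.5],[-4.4,-1.3,0.5]], "twist": [[0,0,0.074],[0,0,0.074],[0,0,0.074],[0,0,0.074],[0,0,0.074]], "grip": [1,1,1,1,1]}}

```text
time: 1.8
ee_pos: [0.3048, 0.1076, 0.2034]
tcp_rot: [179.9, 0.0, 124.1]
wrist_force: [1.4, 0.6, -0.8]
opening: 0.0853
grasp_force: 0.0
```

>>> {"method": "move_arm", "body": {"offset": [[-4.5,-0.9,0.5],[-4.6,-0.6,0.5],[-4.6,-0.3,0.5],[-4.6,0.1,0.5],[-4.6,0.4,0.5]], "twist": [[0,0,0.074],[0,0,0.074],[0,0,0.074],[0,0,0.074],[0,0,0.074]], "grip": [1,1,1,1,1]}}

```text
time: 2.3
ee_pos: [0.3932, -0.1059, 0.1784]
tcp_rot: [179.9, 0.0, 102.9]
wrist_force: [1.2, 0.9, 0.8]
opening: 0.0852
grasp_force: 0.0
```

```bash
python3 -c "
from h import *
o=bot.get_obs();print(o['q'])
plan([.4825,-.320,.14],82.2,6)"
```

```text
[-1.50739359e+01 -1.55797096e+01 -1.72449104e+01  8.82713882e+01
  6.17129105e-03  6.20738060e+01]
[-3.81, 0.66, 0.64] [0.0002, 0.0, 0.0601]
[-3.76, 0.88, 0.64] [0.0002, 0.0, 0.0601]
[-3.7, 1.11, 0.64] [0.0002, 0.0, 0.0601]
[-3.63, 1.33, 0.64] [0.0002, 0.0, 0.0601]
[-3.54, 1.54, 0.64] [0.0002, 0.0, 0.0601]
[-3.45, 1.75, 0.64] [0.0002, 0.0, 0.0601]
```

>>> {"method": "move_arm", "body": {"offset": [[-3.8,0.7,0.6],[-3.8,0.9,0.6],[-3.7,1.1,0.6],[-3.6,1.3,0.6],[-3.5,1.5,0.6]], "twist": [[0,0,0.06],[0,0,0.06],[0,0,0.06],[0,0,0.06],[0,0,0.06]], "grip": [1,1,1,1,1]}}

```text
time: 2.8
ee_pos: [0.4682, -0.2829, 0.148]
tcp_rot: [180.0, 0.0, 85.7]
wrist_force: [0.9, 0.2, 0.5]
opening: 0.0855
grasp_force: 0.0
```

>>> {"method": "move_arm", "body": {"offset": [[-3.5,1.8,0.6],[0,0,0]], "twist": [[0,0,0.06],[0,0,0]], "grip": [0.6,0.6]}}

```text
time: 3.0
ee_pos: [0.4837, -0.3206, 0.1398]
tcp_rot: [-179.9, -0.0, 82.2]
wrist_force: [-0.4, 0.9, -0.7]
opening: 0.0587
grasp_force: 0.0
```

```bash
python3 -c "
from h import *
plan([.4825,-.320,.036],82.2,4)
p=cam('scene');cv2.imwrite('pics/s1.png',cv2.resize(p['color'][150:330,130:330,::-1],None,fx=3,fy=3))"
```

```text
[0.01, -0.03, 2.6] [-0.0005, -0.0001, -0.0001]
[0.01, -0.03, 2.6] [-0.0005, -0.0001, -0.0001]
[0.01, -0.03, 2.6] [-0.0005, -0.0001, -0.0001]
[0.01, -0.03, 2.6] [-0.0005, -0.0001, -0.0001]
```

View pics/s1.png

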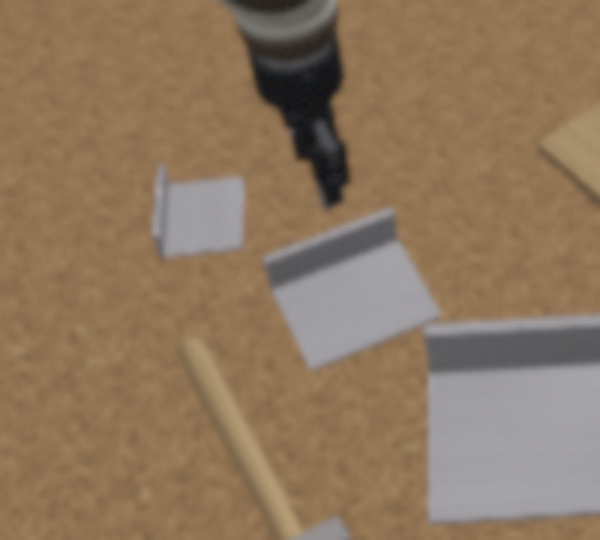

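The crop shows the gripper above the middle flashing's upstand (crop (330,235)), with the closing line across it. I'll descend and grip.

>>> {"method": "move_arm", "body": {"offset": [[0,-0.1,3.0],[0,0,3.0],[0,0,2.4],[0,0,2.0],[0,0,0]], "twist": [[0,0,0],[0,0,0],[0,0,0],[0,0,0],[0,0,0]], "grip": [0.6,0.6,0.6,0.6,0.6], "force": 60}}

```text
time: 3.55
ee_pos: [0.4807, -0.3155, 0.036]
tcp_rot: [-179.8, -0.1, 82.5]
wrist_force: [1.0, 0.8, -0.1]
opening: 0.0511
grasp_force: 0.0
```

>>> {"method": "move_arm", "body": {"offset": [[0,0,0],[0,0,0],[0,0,0],[0,0,0],[0,0,0]], "twist": [[0,0,0],[0,0,0],[0,0,0],[0,0,0],[0,0,0]], "grip": [0,0,0,0,0], "force": 60}}

```text
time: 4.05
ee_pos: [0.483, -0.3176, 0.04]
tcp_rot: [179.9, 0.0, 82.4]
wrist_force: [-0.7, 1.6, 7.6]
opening: 0.0073
grasp_force: 59.7
```

```bash
python3 -c "
from h import *
p=cam('scene')
o=bot.get_obs();print(o['ee_pos'],o['tcp_rot'],o['wrist_force'],o['torque'],o['opening'],o['grasp_force'])"
```

```text
[ 0.48293811 -0.31763331  0.04002422] [1.79871040e+02 5.05068060e-02 8.24429031e+01] [-1.01815718  0.33583964  5.97688881] [0.25053986 0.22310436 0.05242603] 0.006859361555776559 59.73816096782684
```

>>> {"method": "move_arm", "body": {"offset": [[0,0,-1.0],[0,0,-2.0],[0,0,-4.0],[0,0,-4.0],[0,0,0]], "twist": [[0,0,0],[0,0,0],[0,0,0],[0,0,0],[0,0,0]], "grip": [0,0,0,0,0]}}

```text
time: 4.6
ee_pos: [0.4841, -0.3185, 0.1551]
tcp_rot: [179.5, 0.2, 82.4]
wrist_force: [1.0, -0.5, -1.4]
opening: 0.0071
grasp_force: 58.8
```

Run:
```python
from h import *
p=cam('scene')
o=bot.get_obs();print(o['ee_pos'],o['tcp_rot'],o['wrist_force'],o['torque'],o['opening'],o['grasp_force'])
cv2.imwrite('pics/s2.png',cv2.resize(p['color'][150:330,130:330,::-1],None,fx=3,fy=3))
for n in('scene','top'):
    p=cam(n);P=cloud(p);im=p['color'];hsv=cv2.cvtColor(im,cv2.COLOR_RGB2HSV)
    m=(hsv[...,1]<60)&(hsv[...,2]>90)&(P[...,2]>.08)&(P[...,2]<.135)&(P[...,0]>.49)&(P[...,0]<.65)&(P[...,1]<-.24)&(P[...,1]>-.42)
    q=P[m];print(n,len(q))
    if len(q)>100:
        d=q-np.median(q,0);c=np.linalg.lstsq(np.c_[q[:,:2],np.ones(len(q))],q[:,2],rcond=None)[0];print('slopes x,y',c)
        print(cv2.minAreaRect((q[:,:2]*1000).astype(np.float32)),np.median(q,0))
```

```text
[ 0.48339869 -0.31805288  0.15190876] [1.79714624e+02 1.41133791e-01 8.24369800e+01] [-0.030021    0.38004222 -2.29699582] [ 0.01920302  0.0480881  -0.01897176] 0.007100380778424524 58.75078797340393
scene 1456
slopes x,y [-0.01108704  0.00501406  0.12550217]
((537.406494140625, -327.1826477050781), (131.1194305419922, 109.8212661743164), 82.93435668945312) [ 0.54084822 -0.32541605  0.11781076]
top 1231
slopes x,y [0.00055648 0.00265858 0.11529924]
((535.5509643554688, -323.27850341796875), (119.59632110595703, 107.64253234863281), 82.07600402832031) [ 0.55393399 -0.30288168  0.11468584]
```

View pics/s2.png

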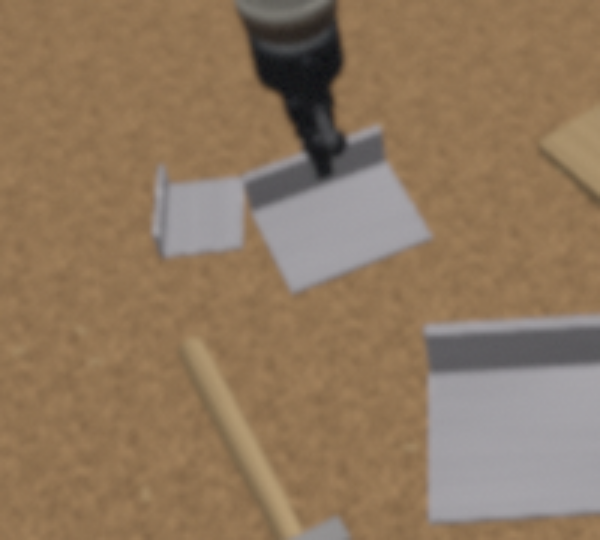

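The flashing is held level, with the leg slope ≤0.01 and the TCP 40 mm above its underside. Now I carry it to in front of the butt.

```bash
python3 -c "
from h import *
plan([.4775,.0198,.150],95.4,9)"
```

```text
[3.71, -0.54, -0.02] [-0.0, -0.0, -0.0252]
[3.72, -0.45, -0.02] [-0.0, -0.0, -0.0252]
[3.73, -0.36, -0.02] [-0.0, -0.0, -0.0252]
[3.74, -0.26, -0.02] [-0.0, -0.0, -0.0252]
[3.74, -0.17, -0.02] [-0.0, -0.0, -0.0252]
[3.74, -0.07, -0.02] [-0.0, -0.0, -0.0252]
[3.74, 0.02, -0.02] [-0.0, -0.0, -0.0252]
[3.74, 0.11, -0.02] [-0.0, -0.0, -0.0252]
[3.74, 0.21, -0.02] [-0.0, -0.0, -0.0252]
```

>>> {"method": "move_arm", "body": {"offset": [[2.0,-0.3,0],[3.7,-0.5,0],[3.7,-0.4,0],[3.7,-0.3,0],[3.7,-0.2,0]], "twist": [[0,0,-0.0125],[0,0,-0.025],[0,0,-0.025],[0,0,-0.025],[0,0,-0.025]], "grip": [0,0,0,0,0]}}

```text
time: 5.25
ee_pos: [0.4788, -0.146, 0.1467]
tcp_rot: [-179.9, -0.1, 89.0]
wrist_force: [0.4, -0.6, -2.4]
opening: 0.0072
grasp_force: 58.9
```

>>> {"method": "move_arm", "body": {"offset": [[3.7,-0.1,0],[3.7,0,0],[3.7,0.1,0],[3.7,0.2,0],[2.0,0.1,0]], "twist": [[0,0,-0.025],[0,0,-0.025],[0,0,-0.025],[0,0,-0.025],[0,0,-0.0125]], "grip": [0,0,0,0,0]}}

```text
time: 5.75
ee_pos: [0.4773, 0.0226, 0.1468]
tcp_rot: [-179.9, -0.0, 95.5]
wrist_force: [0.5, -0.2, -1.6]
opening: 0.0069
grasp_force: 58.8
```

```bash
cat > meas.py <<'E'
from h import *
u=np.array([np.cos(np.radians(5.4)),np.sin(np.radians(5.4))]);nn=np.array([-u[1],u[0]]);lap=np.array([.613,.0311])
def meas(save=None):
    for n in('scene','top'):
        p=cam(n);P=cloud(p);im=p['color'];hsv=cv2.cvtColor(im,cv2.COLOR_RGB2HSV)
        if save: cv2.imwrite(f'pics/{n}{save}.png',cv2.resize(im[110:290,200:440,::-1],None,fx=3,fy=3))
        X,Y,Z=P[...,0],P[...,1],P[...,2]
        s=(X-lap[0])*u[0]+(Y-lap[1])*u[1]; t=(X-lap[0])*nn[0]+(Y-lap[1])*nn[1]
        m=(hsv[...,1]<60)&(hsv[...,2]>90)&(Z>.042)&(Z<.2)&(s>-.12)&(s<.06)&(abs(t)<.12)
        q=np.c_[s[m],t[m],Z[m]]
        if len(q)>100:
            k=q[:,0]<.0
            c=np.linalg.lstsq(np.c_[q[:,:2],np.ones(len(q))],q[:,2],rcond=None)[0]
            rc=cv2.minAreaRect((q[:,:2]*1000).astype(np.float32))
            print(n,len(q),'slopes',c[:2].round(4),'z med',np.median(q[:,2]).round(4),'rect',np.round(rc[0],1),np.round(rc[1],1),round(rc[2],2),'s max',np.percentile(q[:,0],99.5).round(4),'t',np.percentile(q[:,1],[.5,99.5]).round(4))
        r=(hsv[...,1]>90)&(im[...,0].astype(int)-im[...,1]>45)&(s>.01)&(s<.09)&(abs(t)<.09)&(Z>.045)&(Z<.08)
        q=np.c_[s[r],t[r],Z[r]];c=np.linalg.lstsq(np.c_[q[:,:2],np.ones(len(q))],q[:,2],rcond=None)[0]
        print('  shingle slope',c.round(4),'zmed',np.median(q[:,2]).round(4),'smin',np.percentile(q[:,0],1).round(4))
    o=bot.get_obs();print({k:np.round(o[k],4).tolist() for k in('time','ee_pos','tcp_rot','wrist_force','torque','opening','grasp_force')})
    d=np.array(o['ee_pos'][:2])-lap; print('tcp s,t',(d@u).round(4),(d@nn).round(4))
E
python3 -c "
from meas import *
meas()"
```

```text
scene 994 slopes [-0.003  -0.0186] z med 0.1125 rect [-74.   15.2] [ 92.1 158.1] 0.17 s max -0.0285 t [-0.0632  0.0683]
  shingle slope [0.0021 0.0006 0.0597] zmed 0.0598 smin 0.0112
top 613 slopes [-0.0092 -0.0061] z med 0.1112 rect [-70.4   0.6] [ 99.3 127.8] 0.29 s max -0.0295 t [-0.0632  0.0611]
  shingle slope [ 0.0013 -0.0006  0.0584] zmed 0.0585 smin 0.011
{'time': 5.85, 'ee_pos': [0.4775, 0.0224, 0.1469], 'tcp_rot': [-179.8563, -0.0434, 95.5693], 'wrist_force': [0.1863, -0.2959, -1.8893], 'torque': [-0.0201, 0.0389, 0.0111], 'opening': 0.0071, 'grasp_force': 58.8114}
tcp s,t -0.1357 0.0041
```

Edge is 29 mm before the butt, square within 0.3°, centred within 3 mm. Descending.

>>> {"method": "move_arm", "body": {"offset": [[0,0,2.0],[0,0,2.0],[0,0,1.3],[0,0,0.7],[0,0,0.4]], "twist": [[0,0,0],[0,0,0],[0,0,0],[0,0,0],[0,0,0]], "grip": [0,0,0,0,0]}}

```text
time: 6.35
ee_pos: [0.4784, 0.0195, 0.0835]
tcp_rot: [-179.9, -0.0, 95.3]
wrist_force: [0.5, 0.3, -1.1]
opening: 0.0069
grasp_force: 58.7
```

>>> {"method": "move_arm", "body": {"offset": [[0,0,0],[0,0,0]], "twist": [[0,0,0],[0,0,0]], "grip": [0,0]}}

```text
time: 6.55
ee_pos: [0.4791, 0.0197, 0.0849]
tcp_rot: [179.9, 0.0, 95.3]
wrist_force: [1.0, 0.1, -1.9]
opening: 0.007
grasp_force: 58.7
```

```bash
python3 -c "
from meas import *
meas('3')"
```

```text
scene 997 slopes [-0.0162  0.0044] z med 0.0509 rect [-72.2   2. ] [ 95.2 140.5] 0.12 s max -0.027 t [-0.0672  0.065 ]
  shingle slope [0.0017 0.0016 0.0598] zmed 0.0599 smin 0.0106
top 581 slopes [-0.005   0.0021] z med 0.0496 rect [-73.8  -3.4] [129.6  92. ] 89.83 s max -0.0278 t [-0.0681  0.0606]
  shingle slope [ 0.0013 -0.0012  0.0585] zmed 0.0586 smin 0.0109
{'time': 6.65, 'ee_pos': [0.4792, 0.0197, 0.085], 'tcp_rot': [179.9378, 0.0042, 95.3245], 'wrist_force': [0.3093, -0.305, -1.636], 'torque': [-0.037, 0.1245, 0.0135], 'opening': 0.007, 'grasp_force': 58.7028}
tcp s,t -0.1343 0.0013
```

View pics/scene3.png

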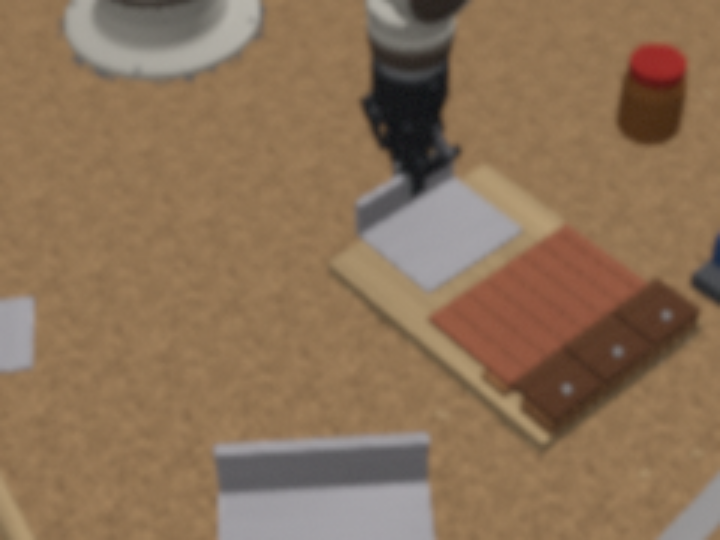

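The flashing lies low over the bare board (crop (440,235)) and is parallel to the shingle. Its underside is ~5 mm above the board. I lower it 4 mm, shift 2 mm in +y, then slide.

>>> {"method": "move_arm", "body": {"offset": [[0.2,0,0.2],[0,0,0.2],[0,0,0],[0,0,0]], "twist": [[0,0,0],[0,0,0],[0,0,0],[0,0,0]], "grip": [0,0,0,0]}}

```text
time: 7.05
ee_pos: [0.4786, 0.0218, 0.0802]
tcp_rot: [-180.0, 0.0, 95.3]
wrist_force: [-0.2, 0.6, -1.3]
opening: 0.007
grasp_force: 58.8
```

```bash
python3 -c "
from meas import *
meas()"
```

```text
scene 949 slopes [-0.0096  0.0015] z med 0.0463 rect [-72.8   1.6] [ 94.5 136.7] 0.23 s max -0.0266 t [-0.0654  0.0678]
  shingle slope [0.0055 0.0005 0.0596] zmed 0.0599 smin 0.0106
top 543 slopes [-0.0058 -0.0017] z med 0.045 rect [-73.8  -2.3] [ 91.4 128.2] 0.14 s max -0.0283 t [-0.0661  0.0596]
  shingle slope [ 0.0006 -0.0005  0.0584] zmed 0.0584 smin 0.0107
{'time': 7.15, 'ee_pos': [0.4786, 0.0217, 0.0803], 'tcp_rot': [-179.9955, -0.0001, 95.3271], 'wrist_force': [-0.3524, 0.2335, -2.4776], 'torque': [-0.0372, 0.0566, -0.0143], 'opening': 0.007, 'grasp_force': 58.8041}
tcp s,t -0.1347 0.0033
```

>>> {"method": "move_arm", "body": {"offset": [[0,0.7,0],[0,0.8,0],[0,0.8,0],[0,0.8,0],[0,0.8,0]], "twist": [[0,0,0],[0,0,0],[0,0,0],[0,0,0],[0,0,0]], "grip": [0,0,0,0,0]}}

```text
time: 7.65
ee_pos: [0.5182, 0.0254, 0.0802]
tcp_rot: [-180.0, 0.0, 95.3]
wrist_force: [-0.3, -0.8, -1.0]
opening: 0.0068
grasp_force: 58.9
```

```bash
python3 -c "
from meas import *
meas()"
```

```text
scene 1024 slopes [-0.1324 -0.0517] z med 0.047 rect [-51.    1.2] [139.  111.8] 88.8 s max 0.0027 t [-0.0657  0.0686]
  shingle slope [-0.0023  0.0012  0.0601] zmed 0.0601 smin 0.0112
top 421 slopes [-0.2322  0.0563] z med 0.0455 rect [-48.3 -47. ] [98.7 38.4] 0.13 s max 0.0006 t [-0.0661 -0.03  ]
  shingle slope [ 0.001  -0.0032  0.0585] zmed 0.0586 smin 0.0116
{'time': 7.75, 'ee_pos': [0.5184, 0.0255, 0.0801], 'tcp_rot': [179.9986, -0.0, 95.3343], 'wrist_force': [-0.5082, -0.0482, -1.546], 'torque': [-0.0151, -0.0078, 0.0239], 'opening': 0.0069, 'grasp_force': 58.955}
tcp s,t -0.0947 0.0033
```

>>> {"method": "move_arm", "body": {"offset": [[0,0.8,0],[0,0.8,0],[0,0.8,0],[0,0.7,0],[0,0.4,0]], "twist": [[0,0,0],[0,0,0],[0,0,0],[0,0,0],[0,0,0]], "grip": [0,0,0,0,0]}}

```text
time: 8.25
ee_pos: [0.553, 0.0287, 0.0802]
tcp_rot: [-180.0, 0.0, 95.3]
wrist_force: [-0.7, 0.4, -1.4]
opening: 0.0069
grasp_force: 58.9
```

>>> {"method": "move_arm", "body": {"offset": [[0,0,0.1],[0,0,0.1],[0,0,0.1],[0,0,0],[0,0,0]], "twist": [[0,0,0],[0,0,0],[0,0,0],[0,0,0],[0,0,0]], "grip": [0,0,0,0,0]}}

```text
time: 8.75
ee_pos: [0.5533, 0.0287, 0.08]
tcp_rot: [179.8, 0.0, 95.3]
wrist_force: [-1.5, 0.0, 14.1]
opening: 0.0069
grasp_force: 61.5
```

```bash
python3 -c "
from meas import *
meas('4')"
```

```text
scene 670 slopes [-0.1197 -0.0777] z med 0.0473 rect [-46.5   2.5] [ 98.4 147.5] 0.14 s max 0.0025 t [-0.0659  0.068 ]
  shingle slope [0.0071 0.0021 0.0595] zmed 0.0599 smin 0.0105
top 295 slopes [-0.5191 -0.008 ] z med 0.0456 rect [-31.4 -45.7] [41.5 63.8] 89.36 s max 0.0004 t [-0.0661 -0.0258]
  shingle slope [0.0063 0.     0.0582] zmed 0.0586 smin 0.0112
{'time': 8.85, 'ee_pos': [0.5533, 0.0287, 0.08], 'tcp_rot': [179.7666, 0.0069, 95.3328], 'wrist_force': [-2.7443, 0.6554, 14.7343], 'torque': [-0.0386, 0.5993, -0.0253], 'opening': 0.0069, 'grasp_force': 61.4791}
tcp s,t -0.0596 0.0032
```

View pics/scene4.png

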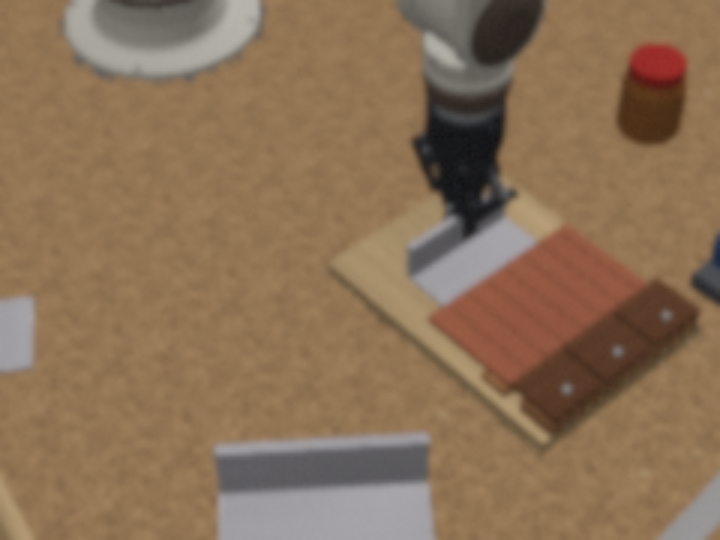

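The flashing sits under the shingle's butt line (crop (500,265)), and the shingle lies flat. The press is ~15 N, so I ease it slightly towards 10 N.

>>> {"method": "move_arm", "body": {"offset": [[0,0,-0.08],[0,0,0],[0,0,0],[0,0,0],[0,0,0]], "twist": [[0,0,0],[0,0,0],[0,0,0],[0,0,0],[0,0,0]], "grip": [0,0,0,0,0]}}

```text
time: 9.35
ee_pos: [0.5533, 0.0287, 0.08]
tcp_rot: [179.8, 0.0, 95.3]
wrist_force: [0.3, 0.6, 9.0]
opening: 0.0073
grasp_force: 60.6
```

Run:
```python
from meas import *
meas()
p=cam('scene');P=cloud(p);hsv=cv2.cvtColor(p['color'],cv2.COLOR_RGB2HSV)
X,Y,Z=P[...,0]-lap[0],P[...,1]-lap[1],P[...,2]
s=X*u[0]+Y*u[1];t=X*nn[0]+Y*nn[1]
m=(hsv[...,1]<60)&(s>-.05)&(s<-.004)&(abs(t)<.06)&(abs(t)>.02)&(Z<.053)&(Z>.04)
q=np.c_[s[m],t[m],np.ones(m.sum())];print(m.sum(),np.linalg.lstsq(q,Z[m],rcond=None)[0],np.median(Z[m]))
```

```text
scene 682 slopes [-0.0995 -0.0773] z med 0.0472 rect [-45.6  -0.7] [141.7  99.6] 89.0 s max 0.0032 t [-0.0651  0.067 ]
  shingle slope [ 0.0039 -0.0031  0.0596] zmed 0.0598 smin 0.011
top 299 slopes [-0.5517  0.0413] z med 0.046 rect [-31.4 -45.4] [63.9 41.6] 0.22 s max 0.0004 t [-0.0662 -0.0258]
  shingle slope [ 0.0042 -0.0011  0.0583] zmed 0.0585 smin 0.0114
{'time': 9.45, 'ee_pos': [0.5533, 0.0287, 0.08], 'tcp_rot': [179.7955, 0.0056, 95.328], 'wrist_force': [-0.4281, 0.9988, 8.3982], 'torque': [0.0474, 0.0503, 0.0047], 'opening': 0.0066, 'grasp_force': 60.5585}
tcp s,t -0.0597 0.0032
265 [1.86727150e-02 8.43016123e-05 4.66808238e-02] 0.04607849922582141
```

```bash
python3 -c "
from h import *
print(bot.job_done())"
```

```text
the job is handed in; nothing more can be done
None
```

The flashing is about 46 mm under the shingle, square within 0.3° and centred within about 3 mm. It is still gripped and pressed on the board at about 10 N, with no measurable lift of the shingle; I handed the job in, but no verdict came back.

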